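Roll the long four-way tube rack over to its large-hole side

ROBOT

A 6-joint arm with a two-finger parallel gripper is mounted at the origin on a cart in front of the work surface, level with it; the furniture and walls round the work are solid. World frame = base frame: x ahead of the robot, y to its left, z up, the work surface at z = 0. Lengths are in m, angles in rad, forces in N, time in s.
With the tool pointing down it reaches from about 0.375 to 0.9 m from the base axis. Payload 3.1 kg.
Tool frame: the origin (TCP) lies at the very end of the fingers, on their centre line; the grasp point (between the pads) lies 19 mm behind it; z points along the fingers, x is the direction in which the jaws open and shut, and the axes are right-handed (so a half turn about z gives the same grasp; the last joint's range is limited). The gripper opens to 87 mm and grips with 3 to 60 N. Pads are 19 mm wide; open, the fingers measure 117 mm over their backs; the gripper's body (75 mm by 190 mm) begins 51 mm behind the grasp point.
Start: joints at [-1.516, 0.527, 1.433, -0, 1.181, -0.178], TCP at [0.144, -0.608, 0.223] pointing down, gripper open.
Joint ranges: [-3.08, 3.08], [-0.75, 2.2], [0.22, 2.44], [-1.43, 4.57], [0, 2.65], [-2.85, 2.85]. Speed limits (rad/s): [2.79, 2.79, 3.14, 3.14, 3.14, 3.14].

INTERFACE

Orientations are given as a unit quaternion [x, y, z, w].
In Python, from rig import robot gives the robot as it stands. The module is installed in compiled form; this text tells all that it offers.
- The arm moves only by the shell command python3 -m creep 'ROWS' [OPENING] [FORCE]. ROWS is a JSON object of lists of equal length, an entry for each row: "dp": the shift along the tool's x, y, z in cm, a list of three; "turn": the turn, a rotation vector about the tool's x, y, z in degrees, a list of three. In form: {"dp": [[x, y, z], ...], "turn": [[wx, wy, wz], ...]}. A call has 1 to 20 rows; each row shifts and turns the commanded pose from where the row before left it, along the tool's axes as they then stand; what a row does not reach is not made up. A row lasts 1/10 s, in which the tool goes at most 50 mm and 8.59 degrees, less where a joint would pass 70% of its speed; a pose out of reach is approached as far as the arm can. A call is refused whole if a number of a shift passes 5 or a number of a turn 8.59, either way. A call with a gripper value outside its range is refused whole. OPENING is the gripper command: -1 is fully open, 1 is shut, values between are in proportion, set as the call begins (- or left out, the last holds). The fingers move at their own pace and stop on an object; FORCE is the grip in N (left out, the last holds). Time passes only in rows, so rows that do not move let the fingers close. It gives the time, the measured TCP pose, the force and the opening at its end, in the units of the state.
- robot.get_obs(): the state, without advancing time (a new reading comes with each control period).
- robot.camera(name): name is "scene" or "top" or "wrist"; returns the picture (400x640x3 uint8, red, green, blue); there is no depth.
- robot.calibration(name): a dict with "fx", "fy", "cx", "cy" (pixels), "dist_coeffs" ([k1, k2, p1, p2, k3] as OpenCV has them; the pictures are not rectified), "rvec" (rotation vector, rad) and "tvec" (3), from world to camera coordinates, as OpenCV has them. Camera axes: x right, y down, z forward; pixel columns grow to the right and rows downward; lengths in m; the calibration is good to about 2 mm. A picture is of the moment at which its call begins: read the wrist's pose just before it. calibration takes no time and is no camera call; for the wrist camera it gives the pose at the moment of the call.
- robot.hand_in(): hands the job in, once; it reports no verdict.
Trained networks look in the newest picture that a camera, given by its name, has taken for a name from the list of things; names that differ only in an ending like _2 or _b are one class to them, and where a whole thing is asked for, a point or a joint stands for the part that bears it (a point fixed in the world has none). Each returns a list of dicts, best first, with "confidence" (0 to 1); they miss things now and then, are a little off and sometimes report something else, mostly with a low value. They report only what shows in the picture. A call takes as long as a camera call. They do not tell look-alikes from the thing itself.
- robot.masks_of(name, camera): "pixels" (400x640 bool, what is visible of it).
- robot.tip_of(name, camera): "point" ([x, y, z] in m, in the coordinates of the camera as it stood for that picture, good to about 4 mm: a listed point, or the origin of a listed thing).
The state is a dict: "time": time; "q": joint angles; "joint_velocities": joint speeds; "joint_torque": joint torques, N m; "position": TCP position; "tool_rot": TCP orientation; "ft_force": force on the tool from outside, world axes, zero at the start; "moment": the same for the moment, N m; "grip_width": finger opening in m.
Only numpy, scipy, OpenCV 4.12 (cv2) and the standard library are available. Lean on these libraries where they do the work, as an engineer would, in place of code of your own. Each camera call takes 0.05 s, during which the arm holds its last target.

TASK

The big tubes are coming, so turn the longer of the two white four-way tube racks upside down: its side with the few large holes, now underneath, must end on top. Roll it over its long edges one face at a time, letting it settle on each face, without ever lifting it clear of the worktop. Leave the shorter rack and the glass stain jar where they stand, and let go of the rack when it lies flat and still.

Things in the scene. Friction and masses are not known exactly. Their poses are not given: they have to be found in the camera images.
- rack_long: The rack to roll, left of the microscope: white square four-way tube rack 120 mm long, 52 x 52 mm section, long edges rounded R5, 0.22 kg, grippy. Origin at its centre, 26 mm above the worktop (z = 0). y: its length, the roll axis. Faces: +z small 7 mm holes (up at start), -z three 30 mm holes, +x 14 mm holes, -x 11 mm holes. x points roughly away from the robot at start; the worktop beyond is free for two rolls, 52 mm each.
- rack_short: Shorter rack to leave alone: same make, section and axes (origin at its centre, 26 mm above the worktop, z up), only 80 mm long; loose. Stands right of the microscope. Such racks tip over the far lower edge when pressed high on the near side by something that rises as it pushes, and drop onto the next face past 45 degrees; a level push may slide them.
- stain_jar: Loose glass staining jar with violet contents and black knobbed lid, to leave alone: 56 mm in diameter, 115 mm tall, upright, origin at the centre of its underside, z up; stands right of the microscope too, on either side of the short rack.
Things that resemble listed ones, but are neither listed nor needed, are in the scene too. Leave any red look-alike of the rack_long alone.

How it is judged:
By the outcome, as a careful person would: the job done as asked, in the order asked, and still so for the second after the job is handed in, with the robot touching nothing.
It also fails if it takes over 38 s, if anything falls off the work surface, if the arm or the gripper's body presses on something with over 40 N, if the wrist force passes 120 N, or if a joint passes its speed limit or range.

## Working session

There is one attempt and no reset: what is moved stays moved. The work goes in short steps, Python scripts to look and compute and a shell command to move; the robot and the scene stay as the last step left them, time stands still between calls to the robot, and variables do not carry over. Pictures are saved under pics/ and viewed, and the job is handed in when it is done.

```bash
mkdir -p pics
cat > h.py <<'E'
import numpy as np,cv2
from rig import robot
from scipy.spatial.transform import Rotation as R
def save(n,f):
    im=robot.camera(n); cv2.imwrite('pics/'+f,im[:,:,::-1]); return im
def c2w(n,p,c=None):
    c=c or robot.calibration(n); M=cv2.Rodrigues(np.array(c['rvec'],float))[0]
    return M.T@(np.array(p)-np.array(c['tvec']).ravel())
def ray(n,px,z,c=None):
    c=c or robot.calibration(n); K=np.array([[c['fx'],0,c['cx']],[0,c['fy'],c['cy']],[0,0,1]])
    u=cv2.undistortPoints(np.array(px,float).reshape(-1,1,2),K,np.array(c['dist_coeffs']))[:,0]
    M=cv2.Rodrigues(np.array(c['rvec'],float))[0]; o=-M.T@np.array(c['tvec']).ravel()
    d=np.c_[u,np.ones(len(u))]@M
    return o+d*((z-o[2])/d[:,2])[:,None]
def proj(n,P):
    c=robot.calibration(n); K=np.array([[c['fx'],0,c['cx']],[0,c['fy'],c['cy']],[0,0,1]])
    return cv2.projectPoints(np.array(P,float),np.array(c['rvec'],float),np.array(c['tvec'],float),K,np.array(c['dist_coeffs']))[0][:,0]
E
python3 - <<'E'
from h import *
np.set_printoptions(precision=4,suppress=True)
for n in ['scene','top']:
    save(n,n+'0.png')
    for t in ['rack_long','rack_short','stain_jar']:
        for d in robot.tip_of(t,n)[:4]: print(n,t,d['confidence'],c2w(n,d['point']),proj(n,[c2w(n,d['point'])])[0])
print(robot.get_obs())
E
```

```text
scene rack_long 0.59 [0.3349 0.4009 0.0292] [216.1347 196.8156]
scene rack_short 0.85 [ 0.4454 -0.1162  0.0266] [386.1281 218.7377]
scene stain_jar 0.95 [ 0.4331 -0.2586  0.0043] [433.3889 239.5131]
scene stain_jar 0.71 [ 0.4454 -0.1163  0.0286] [386.2074 218.116 ]
top rack_long 0.66 [0.4841 0.3254 0.0223] [225.0987 176.2336]
top rack_long 0.56 [0.3316 0.4049 0.0266] [197.1648 227.8508]
top rack_short 0.61 [ 0.4547 -0.1128  0.0232] [373.1381 182.8788]
top stain_jar 0.82 [ 0.4336 -0.2568 -0.0034] [420.4738 190.4356]
{'time': 0.4, 'q': array([-1.5165,  0.5277,  1.4329, -0.    ,  1.1814, -0.1785]), 'joint_velocities': array([ 0.0013, -0.0012, -0.0025,  0.0002,  0.0002,  0.0002]), 'joint_torque': array([  0.0001, -43.95  , -17.6658,   0.0633,   0.053 ,  -0.0001]), 'position': array([ 0.1442, -0.608 ,  0.2224]), 'tool_rot': array([ 0.7844, -0.6202, -0.0001, -0.0001]), 'ft_force': array([-0.1628,  0.4456,  0.0173]), 'moment': array([-0.0147,  0.0113, -0.0016]), 'grip_width': 0.08701384749027352}
```

View pics/scene0.png

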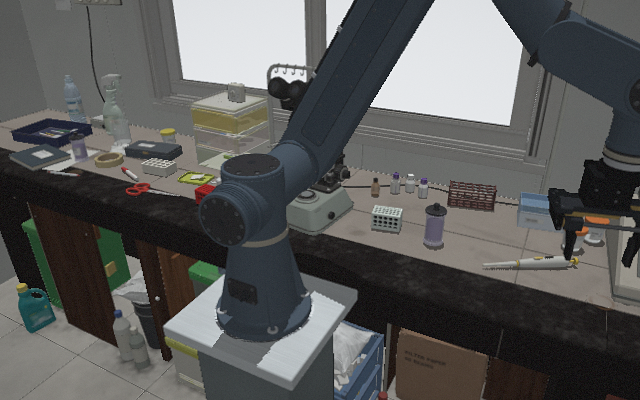

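View pics/top0.png

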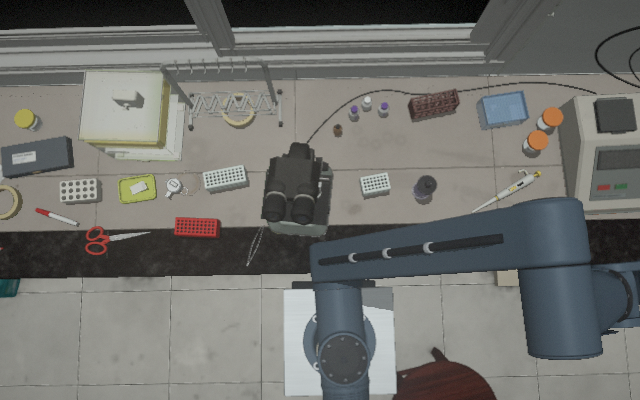

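Run:
```python
import cv2
a=cv2.imread('pics/top0.png')[130:260,150:290]; cv2.imwrite('pics/crop0.png',cv2.resize(a,None,fx=4.5,fy=4.5,interpolation=cv2.INTER_CUBIC))
a=cv2.imread('pics/scene0.png')[120:260,160:320]; cv2.imwrite('pics/crop1.png',cv2.resize(a,None,fx=4.2,fy=4.2,interpolation=cv2.INTER_CUBIC))
```

```text
(no output)
```

View pics/crop0.png

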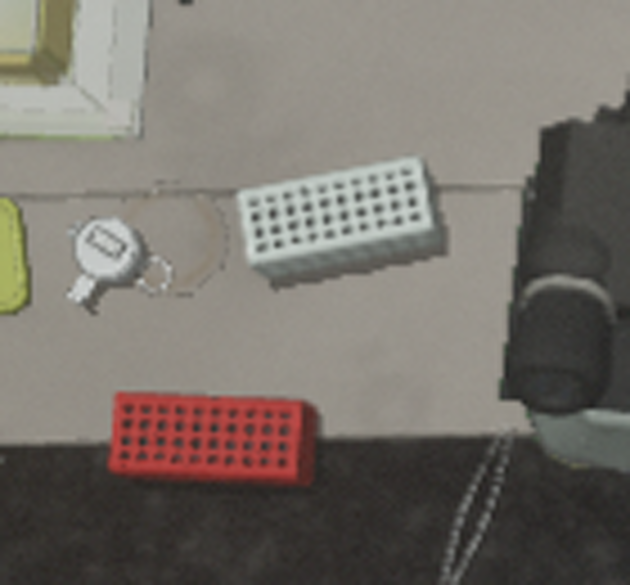

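View pics/crop1.png

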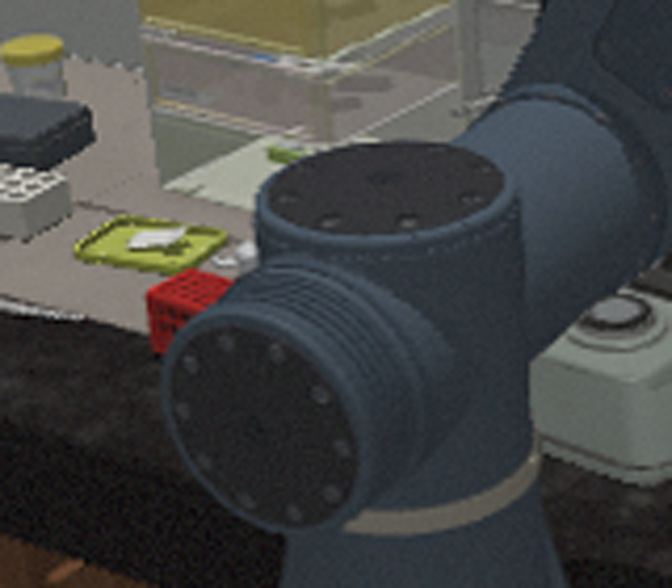

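The top picture shows these candidates for rack_long:
- White 5x10-hole rack at (225,177).
- Red look-alike at (197,228).
- Short white rack at (375,184), right of the microscope.
- White coarse block at (78,190).

I choose (225,177). It is long and white, stands left of the microscope, and the crop shows its small holes facing up. Next I measure its pose and the microscope's height.

Run:
```python
from h import *
np.set_printoptions(precision=4,suppress=True)
c=[(203.3,172.2),(243.8,165.1),(246.9,181.6),(206.9,188.9)]
P=ray('top',c,0.052); print(P,P.mean(0))
e=P[0]-P[1]; e2=P[3]-P[2]; print(np.linalg.norm(e),np.linalg.norm(e2),np.degrees(np.arctan2(-e[0],e[1])),np.degrees(np.arctan2(-e2[0],e2[1])), np.linalg.norm(P[0]-P[3]))
for z in (0.1,.2,.3,.35,.4,.45): 
    w=ray('top',[(293,150),(297,205)],z); print(z,w.round(3).tolist(),proj('scene',w).round(0).tolist())
print(ray('top',[(265,225),(325,230),(325,165)],0.0))
print(ray('top',[(192,215),(220,238),(160,187),(173,185)],0.03))
```

```text
[[0.4914 0.3836 0.052 ]
 [0.51   0.2655 0.052 ]
 [0.4608 0.2563 0.052 ]
 [0.4417 0.3724 0.052 ]] [0.476  0.3194 0.052 ]
0.11959591997667661 0.11763505168452079 8.958911427353932 9.336645548925985 0.05089635160369332
0.1 [[0.54, 0.119, 0.1], [0.382, 0.109, 0.1]] [[327.0, 168.0], [305.0, 189.0]]
0.2 [[0.515, 0.113, 0.2], [0.368, 0.105, 0.2]] [[325.0, 141.0], [303.0, 158.0]]
0.3 [[0.489, 0.108, 0.3], [0.354, 0.1, 0.3]] [[322.0, 110.0], [300.0, 124.0]]
0.35 [[0.476, 0.105, 0.35], [0.346, 0.098, 0.35]] [[321.0, 94.0], [299.0, 107.0]]
0.4 [[0.464, 0.103, 0.4], [0.339, 0.095, 0.4]] [[319.0, 77.0], [298.0, 88.0]]
0.45 [[0.451, 0.1, 0.45], [0.332, 0.093, 0.45]] [[317.0, 59.0], [296.0, 68.0]]
[[0.3387 0.2099 0.    ]
 [0.3202 0.0323 0.    ]
 [0.5168 0.0281 0.    ]]
[[0.3692 0.4199 0.03  ]
 [0.3004 0.3372 0.03  ]
 [0.4543 0.5161 0.03  ]
 [0.4594 0.4777 0.03  ]]
```

Run:
```python
from h import *
np.set_printoptions(precision=4,suppress=True)
a=robot.masks_of('rack_long','top')
for d in a[:3]:
    m=d['pixels']; ys,xs=np.nonzero(m); print(d['confidence'],xs.mean(),ys.mean(),m.sum())
    if abs(xs.mean()-225)<10: print(cv2.approxPolyDP(max(cv2.findContours(m.astype('uint8'),0,1)[0],key=len),2,True)[:,0].tolist())
ob=robot.get_obs(); print(R.from_quat(ob['tool_rot']).as_matrix())
c=robot.calibration('top'); M=cv2.Rodrigues(np.array(c['rvec'],float))[0]; print('topcam',-M.T@np.array(c['tvec']).ravel())
```

```text
0.58 197.36200716845877 227.2078853046595 837
0.57 225.507371007371 177.3120393120393 814
[[244, 166], [205, 172], [206, 188], [212, 190], [246, 183]]
[[ 0.2307 -0.973  -0.    ]
 [-0.973  -0.2307  0.0002]
 [-0.0001 -0.     -1.    ]]
topcam [0.178  0.0418 1.5252]
```

White rack centre is about (0.478, 0.320), yaw about 9°. The microscope's eyepieces reach about 0.40 m, so I'll pass above them.

```bash
python3 -m creep '{"dp":[[0,0,-5],[0,0,-5],[0,0,-5],[-2.4,-3.4,-1.5],[-2.4,-3.4,-1.5],[-2.4,-3.4,-1.5],[-2.4,-3.4,-1.5],[-2.4,-3.4,-1.5],[-2.4,-3.4,-1.5],[-2.4,-3.4,-1.5],[-2.4,-3.4,-1.5],[-2.4,-3.4,-1.5],[-2.4,-3.4,-1.5],[-2.4,-3.4,-1.5],[-2.4,-3.4,-1.5],[-2.4,-3.4,-1.5]],"turn":[[0,0,0],[0,0,0],[0,0,0],[0,0,0],[0,0,0],[0,0,0],[0,0,0],[0,0,0],[0,0,0],[0,0,0],[0,0,0],[0,0,0],[0,0,0],[0,0,0],[0,0,0],[0,0,0]]}' -1
python3 - <<'E'
from h import *
o=robot.get_obs(); print(o['q'].round(3),o['position'].round(3)); print(R.from_quat(o['tool_rot']).as_matrix().round(3))
save('scene','scene1.png')
E
```

```text
time: 2.05
position: [0.503, -0.201, 0.5684]
tool_rot: [0.784, -0.62, 0.0, 0.0]
ft_force: [0.5, -0.2, 0.4]
grip_width: 0.0872
[-0.586  0.21   1.017 -0.     1.914  0.752] [ 0.503 -0.201  0.568]
[[ 0.231 -0.973  0.   ]
 [-0.973 -0.231 -0.   ]
 [ 0.    -0.    -1.   ]]
```

View pics/scene1.png

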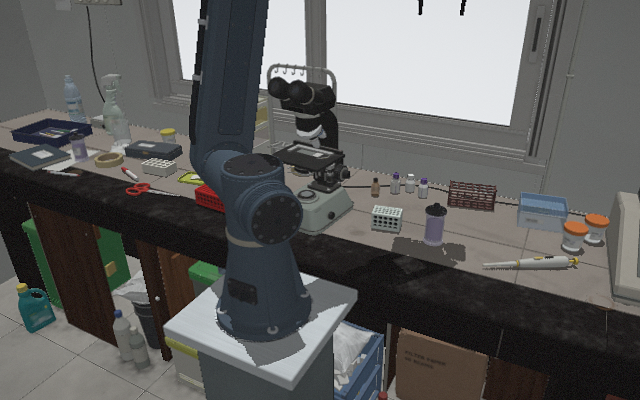

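```bash
python3 -m creep '{"dp":[[-4.9,-0.6,0],[-4.9,-0.6,0],[-4.9,-0.6,0],[-4.9,-0.6,0],[-4.9,-0.6,0],[-4.9,-0.6,0],[-4.9,-0.6,0],[-4.9,-0.6,0],[-4.9,-0.6,0],[-4.9,-0.6,0],[-1.5,0,-0],[0,0,4],[0,0,4],[0,0,4]],"turn":[[0,0,0],[0,0,0],[0,0,0],[0,0,0],[0,0,0],[0,0,0],[0,0,0],[0,0,0],[0,0,0],[0,0,0],[0,0,4.3],[0,0,0],[0,0,0],[0,0,0]]}' -0.15
python3 - <<'E'
from h import *
np.set_printoptions(precision=4,suppress=True)
o=robot.get_obs(); print(o['q'].round(3),o['position'].round(3)); print(R.from_quat(o['tool_rot']).as_matrix().round(3))
c=robot.calibration('wrist'); save('wrist','wrist1.png'); save('top','top1.png')
for n in ('wrist','top'):
  for d in robot.tip_of('rack_long',n)[:3]: print(n,d['confidence'],c2w(n,d['point'],c if n=='wrist' else None))
E
```

```text
time: 3.5
position: [0.4438, 0.3028, 0.4463]
tool_rot: [0.761, -0.649, 0.0, -0.0]
ft_force: [-0.1, 0.8, 0.2]
grip_width: 0.05
[ 0.391  0.221  1.304 -0.     1.615  1.803] [0.444 0.303 0.446]
[[ 0.158 -0.987  0.001]
 [-0.987 -0.158  0.   ]
 [-0.    -0.001 -1.   ]]
wrist 0.85 [0.4756 0.3205 0.026 ]
wrist 0.76 [0.3321 0.4047 0.0278]
top 0.58 [0.482  0.3226 0.0252]
```

View pics/wrist1.png

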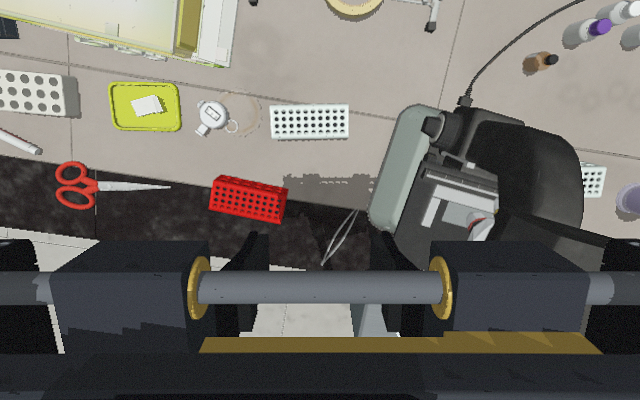

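View pics/top1.png

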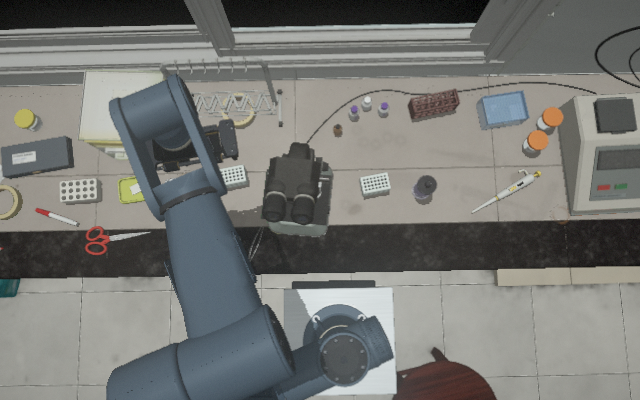

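The wrist picture shows the rack aligned with the tool: corners about (270,105) to (348,138), red rack at (248,200), microscope's left side at about (370,215)–(405,105). I'll check clearances.

Run:
```python
from h import *
np.set_printoptions(precision=4,suppress=True)
a=cv2.imread('pics/wrist1.png')[90:150,255:425]; cv2.imwrite('pics/cw1.png',cv2.resize(a,None,fx=4.5,fy=4.5,interpolation=cv2.INTER_CUBIC))
for z in (0.04,.08,.12,.2): print(z,ray('wrist',[(368,220),(400,110),(395,235),(428,185)],z).round(3).tolist())
P=ray('wrist',[(269.5,106),(348,104),(348.5,137)],0.052); print(P)
```

```text
0.04 [[0.33, 0.2, 0.04], [0.516, 0.186, 0.04], [0.31, 0.149, 0.04], [0.406, 0.114, 0.04]]
0.08 [[0.343, 0.208, 0.08], [0.516, 0.195, 0.08], [0.325, 0.161, 0.08], [0.414, 0.128, 0.08]]
0.12 [[0.356, 0.216, 0.12], [0.516, 0.204, 0.12], [0.34, 0.172, 0.12], [0.421, 0.142, 0.12]]
0.2 [[0.383, 0.232, 0.2], [0.517, 0.222, 0.2], [0.369, 0.195, 0.2], [0.437, 0.17, 0.2]]
[[0.4908 0.3863 0.052 ]
 [0.5125 0.2688 0.052 ]
 [0.4637 0.2591 0.052 ]]
```

View pics/cw1.png

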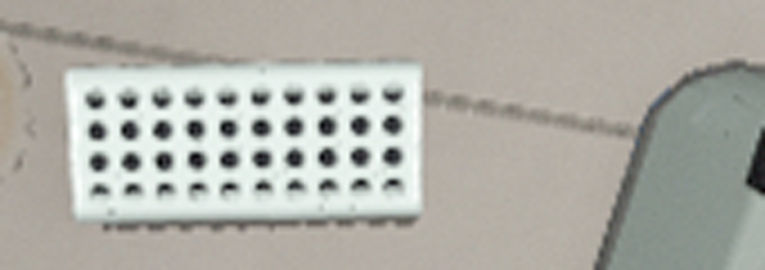

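```bash
python3 -m creep '{"dp":[[-2.1,2.3,0],[0,0,4.5],[0,0,4.5],[0,0,4.5],[0,0,4.5],[0,0,4.5],[0,0,4.5],[0,0,4.5],[0,0,4.5],[0,0,3.5],[0,0,1.1],[0,0,0],[0,-1,0],[0,-0.7,0],[0,-0.4,0]],"turn":[[0,0,0],[0,0,0],[0,0,0],[0,0,0],[0,0,0],[0,0,0],[0,0,0],[0,0,0],[0,0,0],[0,0,0],[0,0,0],[0,0,0],[0,0,0],[0,0,0],[0,0,0]]}' -0.15
python3 - <<'E'
from h import *
np.set_printoptions(precision=4,suppress=True)
o=robot.get_obs(); print(o['ft_force'],o['position'])
save('wrist','wrist2.png')
print([(d['confidence'],c2w('wrist',d['point'])) for d in robot.tip_of('rack_long','wrist')[:2]])
E
```

```text
time: 5.2
position: [0.4406, 0.324, 0.0436]
tool_rot: [0.761, -0.649, 0.0, -0.001]
ft_force: [-5.5, 0.8, 3.8]
grip_width: 0.0498
[-5.475   0.8233  3.7793] [0.4406 0.324  0.0436]
[(0.83, array([0.4776, 0.3202, 0.0261]))]
```

View pics/wrist2.png

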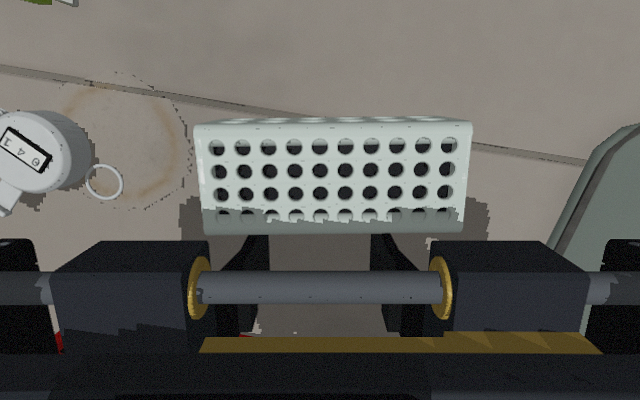

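The wrist picture shows the rack squarely in front of both fingers, and 5.5 N of force confirms contact. Now the first tip.

```bash
python3 -m creep '{"dp":[[0,-0.45,-0.4],[0,-0.45,-0.4],[0,-0.5,-0.38],[0,-0.5,-0.34],[0,-0.5,-0.28],[0,-0.55,-0.25],[0,-0.55,-0.18]],"turn":[[0,0,0],[0,0,0],[0,0,0],[0,0,0],[0,0,0],[0,0,0],[0,0,0]]}'
python3 - <<'E'
from h import *
np.set_printoptions(precision=4,suppress=True)
o=robot.get_obs(); print(o['ft_force'],o['position'])
save('wrist','wrist3.png')
E
```

```text
time: 6.0
position: [0.4744, 0.3287, 0.0641]
tool_rot: [0.761, -0.649, 0.0, -0.0]
ft_force: [-0.4, -0.1, 0.0]
grip_width: 0.0501
[-0.3575 -0.1451  0.0268] [0.4744 0.3287 0.0641]
```

View pics/wrist3.png

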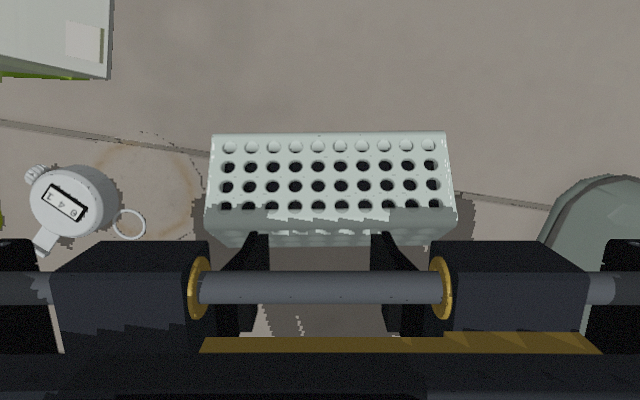

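The rack is tilting evenly, about 35° so far; its near face shows at row 235. I continue the arc.

```bash
python3 -m creep '{"dp":[[0,-0.55,-0.15],[0,-0.55,-0.1],[0,-0.55,-0.05],[0,-0.55,0],[0,-0.5,0],[0,0,0],[0,0,0]],"turn":[[0,0,0],[0,0,0],[0,0,0],[0,0,0],[0,0,0],[0,0,0],[0,0,0]]}'
python3 - <<'E'
from h import *
np.set_printoptions(precision=4,suppress=True)
o=robot.get_obs(); print(o['ft_force'],o['position'])
save('wrist','wrist4.png')
E
```

```text
time: 6.75
position: [0.5, 0.3328, 0.0667]
tool_rot: [0.761, -0.649, -0.0, 0.0]
ft_force: [-0.1, -0.5, -0.2]
grip_width: 0.0502
[-0.0865 -0.4543 -0.1759] [0.5    0.3328 0.0667]
```

View pics/wrist4.png

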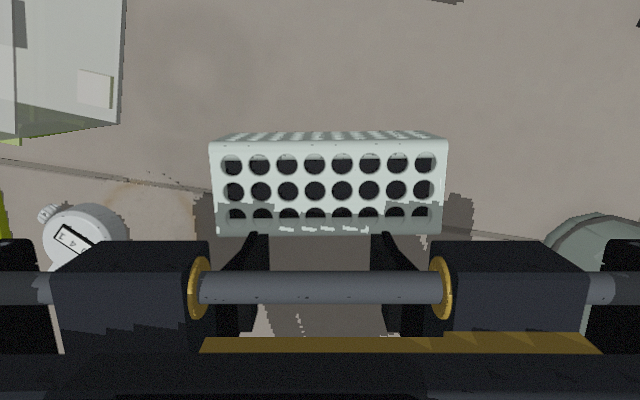

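The rack has rolled once; the 11 mm holes are now up. I back off and measure.

```bash
python3 -m creep '{"dp":[[0,1,-1],[0,3,-1.5],[0,2,-2],[0,0,0]],"turn":[[0,0,0],[0,0,0],[0,0,0],[0,0,0]]}'
python3 - <<'E'
from h import *
np.set_printoptions(precision=4,suppress=True)
o=robot.get_obs(); print(o['ft_force'],o['position'])
c=robot.calibration('wrist');save('wrist','wrist5.png')
print([(d['confidence'],c2w('wrist',d['point'],c)) for d in robot.tip_of('rack_long','wrist')[:2]])
for d in robot.masks_of('rack_long','wrist')[:2]:
  m=d['pixels']; print(d['confidence'],cv2.approxPolyDP(max(cv2.findContours(m.astype('uint8'),0,1)[0],key=len),3,True)[:,0].tolist())
  q=cv2.approxPolyDP(max(cv2.findContours(m.astype('uint8'),0,1)[0],key=len),3,True)[:,0]; print(ray('wrist',q,.052,c))
E
```

```text
time: 7.2
position: [0.4377, 0.3232, 0.1141]
tool_rot: [0.761, -0.649, -0.0, 0.0]
ft_force: [0.2, 0.3, -1.4]
grip_width: 0.0502
[ 0.2388  0.2666 -1.4191] [0.4377 0.3232 0.1141]
[(0.73, array([0.5262, 0.3288, 0.0221]))]
0.83 [[275, 305], [259, 304], [253, 330], [240, 332], [239, 336], [268, 336]]
[[0.3635 0.343  0.052 ]
 [0.3625 0.3544 0.052 ]
 [0.3404 0.3562 0.052 ]
 [0.3372 0.3654 0.052 ]
 [0.3337 0.3658 0.052 ]
 [0.337  0.3448 0.052 ]]
0.74 [[431, 24], [396, 21], [225, 25], [232, 111], [423, 110]]
[[0.56   0.2776 0.052 ]
 [0.5585 0.2977 0.052 ]
 [0.5408 0.3942 0.052 ]
 [0.4936 0.3859 0.052 ]
 [0.5127 0.2706 0.052 ]]
```

View pics/wrist5.png

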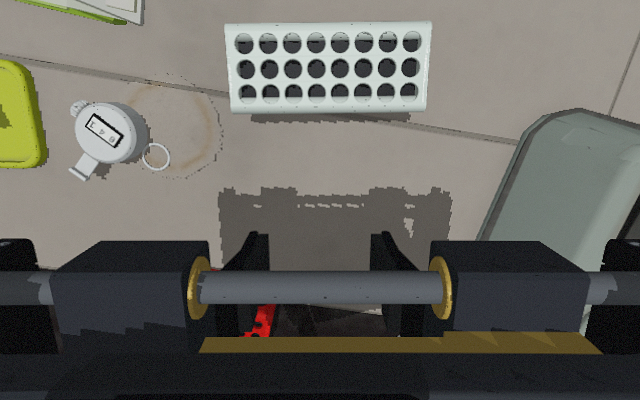

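The picture shows the rack flat and square: corners (225,25), (431,24), (423,110), (232,111). Now the second approach.

```bash
python3 -m creep '{"dp":[[0,-1,4],[0,-1,3],[0,-1,0.4],[0,-1,0],[0,-0.8,0],[0,-0.4,0],[0,0,0]],"turn":[[0,0,0],[0,0,0],[0,0,0],[0,0,0],[0,0,0],[0,0,0],[0,0,0]]}'
```

```text
time: 8.05
position: [0.493, 0.3318, 0.039]
tool_rot: [0.761, -0.649, 0.0, -0.001]
ft_force: [0.0, 0.0, -0.6]
grip_width: 0.0502
```

```bash
python3 -m creep '{"dp":[[0,-0.3,-0.1],[0,-0.45,-0.4],[0,-0.45,-0.4],[0,-0.5,-0.38],[0,-0.5,-0.34],[0,-0.5,-0.28],[0,-0.55,-0.25],[0,-0.55,-0.2]],"turn":[[0,0,0],[0,0,0],[0,0,0],[0,0,0],[0,0,0],[0,0,0],[0,0,0],[0,0,0]]}'
python3 - <<'E'
from h import *
save('wrist','wrist6.png')
E
```

```text
time: 8.85
position: [0.5314, 0.3379, 0.0617]
tool_rot: [0.761, -0.649, 0.001, -0.001]
ft_force: [0.9, 0.1, -0.0]
grip_width: 0.0499
```

View pics/wrist6.png

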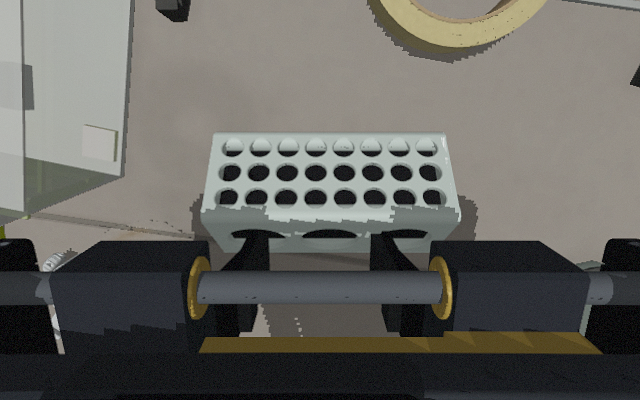

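The rack is tilted about 40° with the large-hole face showing at row 235. I continue.

```bash
python3 -m creep '{"dp":[[0,-0.55,-0.15],[0,-0.55,-0.1],[0,-0.55,-0.05],[0,-0.55,0],[0,-0.4,0],[0,0,0],[0,0,0]],"turn":[[0,0,0],[0,0,0],[0,0,0],[0,0,0],[0,0,0],[0,0,0],[0,0,0]]}'
python3 - <<'E'
from h import *
save('wrist','wrist7.png')
E
```

```text
time: 9.6
position: [0.5553, 0.3415, 0.0642]
tool_rot: [0.761, -0.649, -0.0, 0.0]
ft_force: [-0.3, 0.4, 0.4]
grip_width: 0.0499
```

View pics/wrist7.png

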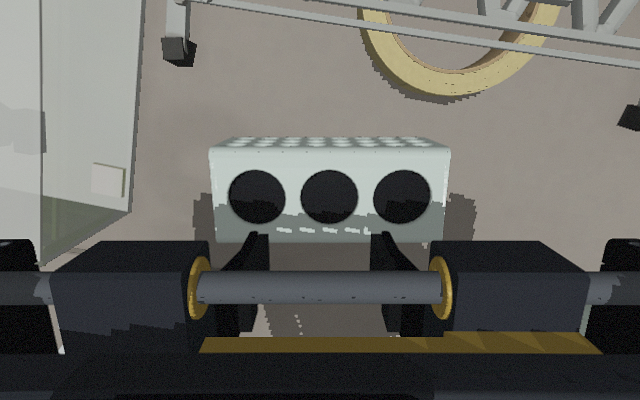

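The three large holes are up and the rack looks flat. I retreat upward and check.

```bash
python3 -m creep '{"dp":[[0,1,-1],[0,3,-2],[0,3,-3.5],[0,2,-4],[0,2,-4],[0,0,0],[0,0,0],[0,0,0],[0,0,0],[0,0,0]],"turn":[[0,0,0],[0,0,0],[0,0,0],[0,0,0],[0,0,0],[0,0,0],[0,0,0],[0,0,0],[0,0,0],[0,0,0]]}'
python3 - <<'E'
from h import *
np.set_printoptions(precision=4,suppress=True)
a=save('wrist','wrist8.png'); b=save('top','top8.png'); save('scene','scene8.png')
for n in ['wrist','top','scene']:
  for t in ['rack_long','rack_short','stain_jar']:
    for d in robot.tip_of(t,n)[:2]: print(n,t,d['confidence'],c2w(n,d['point']))
print(robot.get_obs()['time'],robot.get_obs()['ft_force'])
E
```

```text
time: 10.65
position: [0.4466, 0.324, 0.2079]
tool_rot: [0.76, -0.649, -0.001, 0.001]
ft_force: [-0.5, 0.4, 0.5]
grip_width: 0.05
wrist rack_long 0.92 [0.5769 0.3384 0.0271]
wrist rack_long 0.72 [0.3366 0.4056 0.0286]
top rack_long 0.79 [0.5825 0.3409 0.0255]
top rack_short 0.81 [ 0.4558 -0.1127  0.0244]
top stain_jar 0.57 [ 0.4338 -0.2533 -0.0011]
scene rack_long 0.55 [0.5807 0.3401 0.0257]
scene rack_short 0.62 [ 0.4455 -0.1149  0.0258]
scene stain_jar 0.79 [ 0.4334 -0.2602  0.0006]
11.25 [-0.0491  0.2251  0.1901]
```

View pics/wrist8.png

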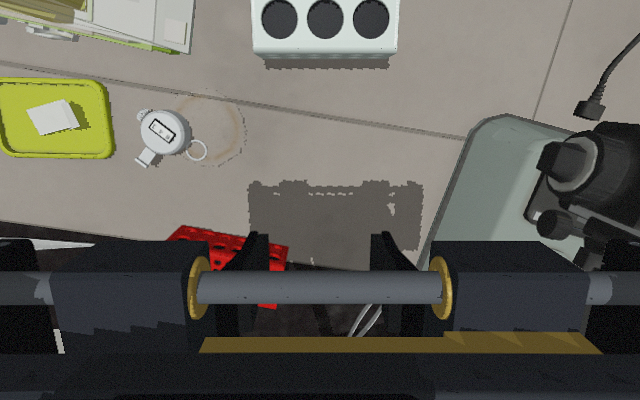

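View pics/top8.png

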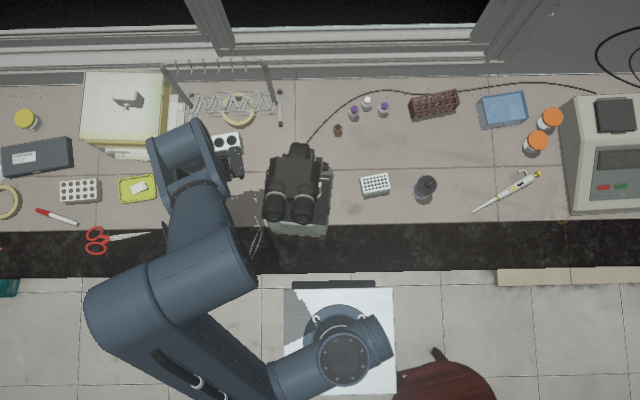

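The wrist picture shows the rack flat, with its three large holes at (280,18), (325,18) and (370,18). The short rack, the jar and the red rack stand where they were, and the gripper touches nothing.

```bash
python3 -c "
from rig import robot
print(robot.hand_in())"
```

```text
the job is handed in; nothing more can be done
None
```

The long white rack now lies upside down with its three large holes on top, and I handed the job in at about 11 s of the 38 s allowed. I rolled it over its far long edge twice by pushing with the fingertips. It settled flat on the 11 mm-holes-up face before the second roll, and it was never gripped or lifted.

- **Rack:** the wrist, top and scene cameras put its centre at about (0.58, 0.34, 0.026). They agree within about 6 mm, and the height is right for lying flat.
- **Other things:** the short rack and stain jar read within about 4 mm of where they started, which is the networks' accuracy. The red rack showed no real movement.
- **Forces:** the gripper was clear of everything, and the end-of-move force readings never passed about 7 N.
- **Doubtful reading:** at first, one network also offered the red rack as rack_long, sometimes as its best match. I told them apart by colour and description.

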